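# Snap shut the tub hidden behind a tin

### The job

Two tubs stand under the riser's board, each behind an aluminium tin, and one of them was left with its lid ajar. Take the tin in front of that tub aside and set it down on the table at least a hand's width clear of the tub, press the tub's lid down, firmly but without forcing it, until it snaps fully shut, then stand the tin back where it was. Leave the tub in its place and do not disturb anything else.

Things in the scene. Friction and masses are not known exactly. Their poses are not given: they have to be found in the camera images.
- riser: plywood bridge shelf, fixed: a board like a roof on two end panels set back from its front; open in front. Origin on the table under the board; x away from the robot, y left, z up. Board x -90..+80 mm, y +-235 mm, underside 260 mm up; end panels x -20..+70, y +-213..231 mm. Table clear 70 mm in front of the tins. No room under it for an upright tool: lean it back to the robot about 35 degrees.
- tub_centre (a point): centre (36 mm above the table) of the tub with its lid ajar: a round white plastic tub, 68 mm diameter, with a grey flip lid 72 mm across and 9 mm thick, hinged on the side away from the robot; 82 mm tall with the lid shut. Loose under the board, 0.35 kg, in the left or right of two places 150 mm apart. z up, x from the lid's tab towards its hinge.
- lid_press (a point): where to press: on the top face of that lid, near its free front edge; moves with the lid. Lid shut: 82 mm above the table, at x = -26 mm in the tub's frame. 60 mm from the hinge axis (x = +34 mm, 73 mm above the table). The lid's edge is 10 mm, the end of its tab (26 mm wide, with a catch nib below) 25 mm further to the front.
- lid (a joint): lid angle, rad: 0 shut, 0.25 to 0.5 ajar (front edge up). A slightly stiff hinge: stays where left. From about 0.09 rad the nib rides over a sprung catch on the tub's front and pressing at lid_press takes some 6 to 10 N; near 0.04 rad it snaps under the catch and stays shut. Once shut it rests on the rigid tub and force rises steeply.
- tin_centre (a point): centre (45 mm above the table) of the tin standing in front of (nearer the robot than) the tub with the open lid, about 93 mm before it: a plain round aluminium tin with screw cap, 60 mm diameter, 90 mm tall, upright, about 0.22 kg. Its mass and friction vary.
- other_tin_centre (a point): centre (45 mm above the table) of the other tin, alike, in front of the other tub: leave it alone
- other_tub_centre (a point): centre (36 mm above the table) of the other tub, alike, its lid shut: leave it alone
- soap_square: black bumpy square soap, 65x66x36 mm, loose bystander; origin at the centre of its underside
- soap_heart: grey fluted heart soap, 58x66x37 mm, loose bystander; origin at the centre of its underside
- soap_rose: grey rose soap, 69x69x34 mm, loose bystander; origin at the centre of its underside
- tape_roll: roll of paper tape lying flat, 82 mm diameter, 24 mm tall, loose bystander; origin at the centre of its underside
Mind the look-alikes: they are no part of the job. Leave any orange look-alike of the part that bears tin_centre alone.

How it is judged (in metres and radians):
On the way, in this order (a step that is already met when the one before it is completed fails the run):
1. the tin in front of the open tub stands upright on the table, at least 130 mm from that tub, let go (horizontal distance between tin_centre and tub_centre above 0.13 m and height (world z) of tin_centre below 0.05 m and angle between tin_centre's own z axis and vertical below 0.1 rad and contact force between the fingers and tin below 0.1 N), for 0.2 s.
2. with the tin still aside, the lid is snapped shut (value of joint lid below 0.025 rad and horizontal distance between tin_centre and tub_centre above 0.13 m), for 0.2 s.
At the end, for the whole second after the job is handed in: the lid is shut (below 0.025 rad), the tin stands upright and at rest within 20 mm of where it stood at the start, and the tub is upright within 20 mm of where it stood (value of joint lid below 0.025 rad and distance of each of tin_centre, tub_centre from where it was at the start of the episode below 0.02 m and angle between each of tin_centre, tub_centre's own z axis and vertical below 0.1 rad and linear speed of tin below 0.02 m/s); the robot touches nothing.
It fails at once if the tub with the open lid is pressed with more than 40 N (contact force between the fingers and tub above 40 N).
It fails at once if the tub with the open lid is tipped or the tin is knocked over (angle between tub_centre's own z axis and vertical above 0.3 rad or angle between tin_centre's own z axis and vertical above 0.8 rad).
It fails at once if the other tin, the other tub, a soap or the tape roll is shifted by more than 20 mm (distance of any of other_tin_centre, other_tub_centre, soap_square, soap_heart, soap_rose, tape_roll from where it was at the start of the episode above 0.02 m).
It also fails if it takes over 70 s, if anything falls off the work surface, if the arm or the gripper's body presses on something with over 40 N, if the wrist force passes 120 N, or if a joint passes its speed limit or range.

### The arm

A 6-joint arm with a two-finger parallel gripper is mounted at the origin on a cart in front of the work surface, level with it; the furniture and walls round the work are solid. World frame = base frame: x ahead of the robot, y to its left, z up, the work surface at z = 0. Lengths are in mm, angles in degrees, forces in N, time in s.
With the tool pointing down it reaches from about 350 to 850 mm from the base axis. Payload 8.1 kg.
Tool frame: the origin (TCP) lies at the very end of the fingers, on their centre line; the grasp point (between the pads) lies 19 mm behind it; z points along the fingers, y is the direction in which the jaws open and shut (so a half turn about z gives the same grasp; the last joint's range is limited). The gripper opens to 85 mm and grips with 20 to 120 N. Pads are 22 mm wide; open, the fingers measure 114 mm over their backs; the gripper's body (76 mm by 85 mm) begins 54 mm behind the grasp point. The pads swing forward as they close: fully open they stand 13 mm farther back than shut.
Start: joints at [69.649, 7.471, 85.268, -0, 87.261, -4.893], TCP at [159.901, 578.305, 231.292] pointing down, gripper open.
Joint ranges: [-169.43, 169.43], [-51.17, 129.36], [1.28, 143.12], [-76.62, 256.62], [0, 156.53], [-152.29, 152.29]. Speed limits (degrees/s): [136.94, 136.94, 159.86, 180, 180, 180].

### API

Orientations are given as [roll, pitch, yaw] about the fixed x, y, z axes, in that order (R = Rz(yaw) Ry(pitch) Rx(roll)).
In Python, from bench import r gives the robot as it stands.
- The arm moves only by the shell command python3 -m jog 'ROWS' [OPENING] [FORCE]. ROWS is JSON, a list of rows, each a list of 6 numbers: the shift along the tool's x, y, z normalised to -1 to 1, where 1 is 0.25 m, then the turn, a rotation vector about the tool's x, y, z normalised to -1 to 1, where 1 is pi rad. In form: [[x, y, z, ax, ay, az], ...]. A call has 1 to 10 rows; each row is the pose to reach, as a shift and turn from the pose commanded when the call began, along the tool's axes at that moment, turning the shorter way round; what a row does not reach only later rows make up. A row lasts 1/10 s, in which the tool goes at most 50 mm and 8.59 degrees, less where a joint would pass 70% of its speed; a pose out of reach is approached as far as the arm can. A call with a number of a shift or a turn outside -1 to 1 is refused whole. A call with a gripper value outside its range is refused whole. OPENING is the opening, from 0 (shut) to 1 (fully open), set as the call begins (- or left out, the last holds). The fingers move at their own pace and stop on an object; FORCE is the grip in N (left out, the last holds). Time passes only in rows, so rows that repeat a pose let the fingers close. It gives the time, the measured TCP pose, the force and the opening at its end, in the units of the state.
- r.sense(): the state, without advancing time (a new reading comes with each control period).
- r.snapshot(name): name is "side" or "top" or "wrist"; returns a dict with "pixels" (384x512x3 uint8, red, green, blue), "intrinsics" (3x3 intrinsics, pixels), "extrinsics" (4x4, takes a point from camera to world coordinates). Camera axes: x right, y down, z forward; pixel columns grow to the right and rows downward; lengths in mm; the calibration is good to about 2 mm. A picture is of the moment at which its call begins. There is no depth.
- r.hand_in(): hands the job in, once; it reports no verdict.
The state is a dict: "time": time; "joint_pos": joint angles; "qd": joint speeds; "joint_efforts": joint torques, N m; "tool_pos": TCP position; "tcp_rot": TCP orientation; "ft_force": force on the tool from outside, world axes, zero at the start; "wrist_torque": the same for the moment, N m; "finger_gap": finger opening in mm.
Only numpy, scipy, OpenCV 4.12 (cv2) and the standard library are available. Lean on these libraries where they do the work, as an engineer would, in place of code of your own. Each camera call takes 0.05 s, during which the arm holds its last target.

## Working session

There is one attempt and no reset: what is moved stays moved. The work goes in short steps, Python scripts to look and compute and a shell command to move; the robot and the scene stay as the last step left them, time stands still between calls to the robot, and variables do not carry over. Pictures are saved under pics/ and viewed, and the job is handed in when it is done.

```bash
ls; mkdir -p pics; python3 - <<'E'
from bench import r
import cv2,json
print(r.sense())
for n in ["side","top","wrist"]:
    s=r.snapshot(n)
    cv2.imwrite(f"pics/{n}0.png",s["pixels"][:,:,::-1])
    print(n,s["intrinsics"].tolist() if hasattr(s["intrinsics"],'tolist') else s["intrinsics"],s["extrinsics"])
E
```

```text
pics
{'time': 0.0, 'joint_pos': array([ 6.96465802e+01,  7.51651579e+00,  8.53320296e+01,  1.65661391e-03,
        8.72617761e+01, -4.89274672e+00]), 'qd': array([-0.00025486,  0.01067452, -0.15182901,  0.00754985,  0.06268221,
       -0.04495297]), 'joint_efforts': array([-3.23936465e-04, -5.69392061e+01, -5.00551558e+01, -3.83915203e-04,
        1.52707152e-02, -2.05384407e-05]), 'tool_pos': array([159.71114123, 577.7584145 , 230.20340945]), 'tcp_rot': array([-1.79890222e+02, -1.10579457e-02,  1.64539236e+02]), 'ft_force': array([0.01640905, 0.86674514, 0.27754073]), 'wrist_torque': array([-0.0391574 , -0.02705808, -0.00890919]), 'finger_gap': 85.57246396057931}
side [[349.8692965640698, 0.0, 255.36048638525398], [0.0, 349.8692965640698, 196.58285401818608], [0.0, 0.0, 1.0]] [[ 8.53673669e-01 -3.93820723e-01  3.40802737e-01  2.39548744e+02]
 [-5.20584055e-01 -6.26046430e-01  5.80567058e-01 -2.45541083e+02]
 [-1.52810015e-02 -6.73031282e-01 -7.39456141e-01  7.35430092e+02]
 [ 0.00000000e+00  0.00000000e+00  0.00000000e+00  1.00000000e+00]]
top [[426.42491856414046, 0.0, 259.14482797515865], [0.0, 426.42491856414046, 193.98963363978677], [0.0, 0.0, 1.0]] [[ 3.96585132e-01 -8.31940938e-01  3.88065084e-01  1.43859593e+02]
 [-9.17948310e-01 -3.63784142e-01  1.58215036e-01  8.90300242e+01]
 [ 9.54635843e-03 -4.18969419e-01 -9.07950160e-01  1.02439125e+03]
 [ 0.00000000e+00  0.00000000e+00  0.00000000e+00  1.00000000e+00]]
wrist [[285.7547488417116, 0.0, 254.96251058485208], [0.0, 285.7547488417116, 193.28579130348706], [0.0, 0.0, 1.0]] [[ 2.68433348e-01  9.27669959e-01  2.59561139e-01  9.41210730e+01]
 [ 9.63296150e-01 -2.57940661e-01 -7.43447529e-02  5.95761597e+02]
 [-2.01602193e-03  2.69990857e-01 -9.62860775e-01  3.73947411e+02]
 [ 0.00000000e+00  0.00000000e+00  0.00000000e+00  1.00000000e+00]]
```

View pics/side0.png

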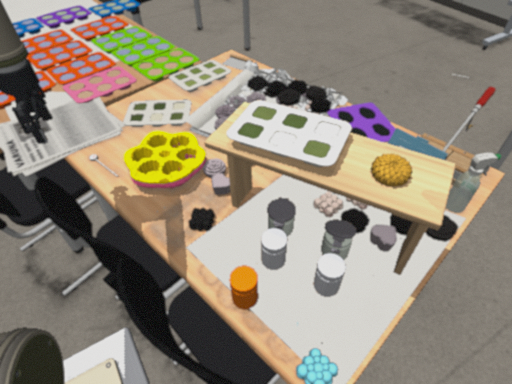

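View pics/top0.png

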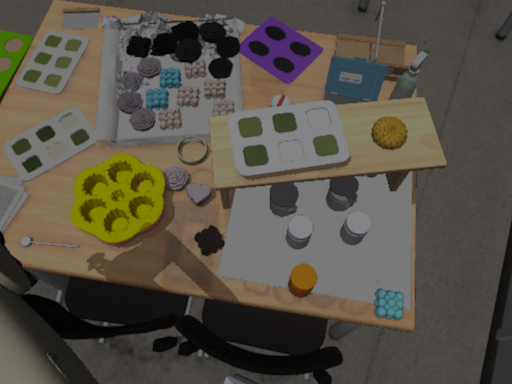

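View pics/wrist0.png

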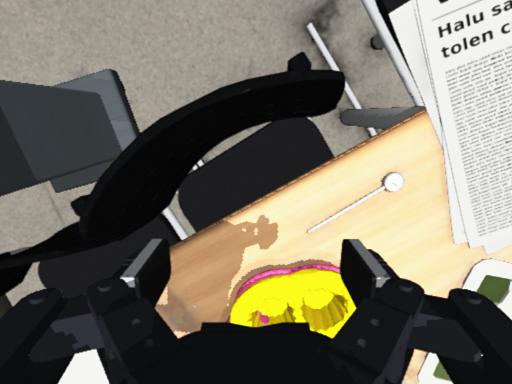

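```bash
python3 - <<'E'
import cv2
a=cv2.imread("pics/side0.png")[160:310,190:390]
cv2.imwrite("pics/side0c.png",cv2.resize(a,None,fx=4,fy=4,interpolation=cv2.INTER_CUBIC))
a=cv2.imread("pics/top0.png")[150:310,220:420]
cv2.imwrite("pics/top0c.png",cv2.resize(a,None,fx=3.75,fy=3.75,interpolation=cv2.INTER_CUBIC))
E
```

```text
(no output)
```

View pics/side0c.png

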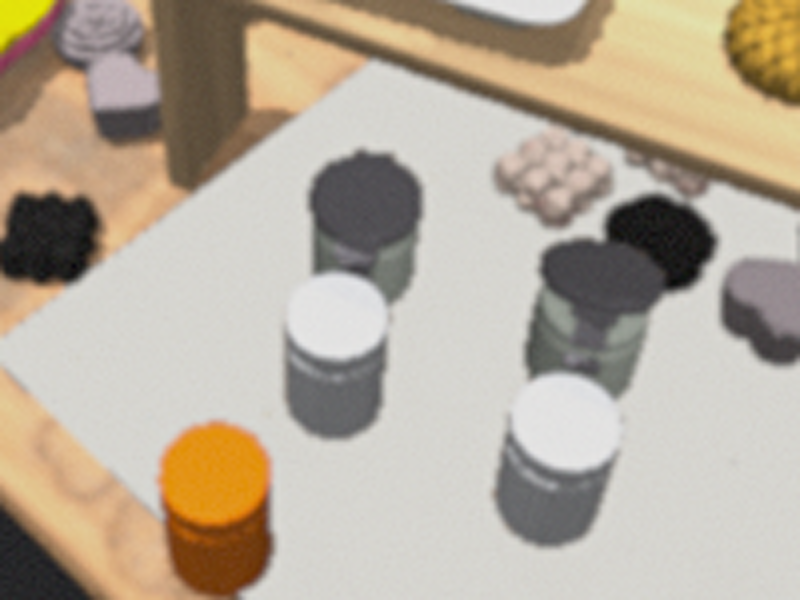

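View pics/top0c.png

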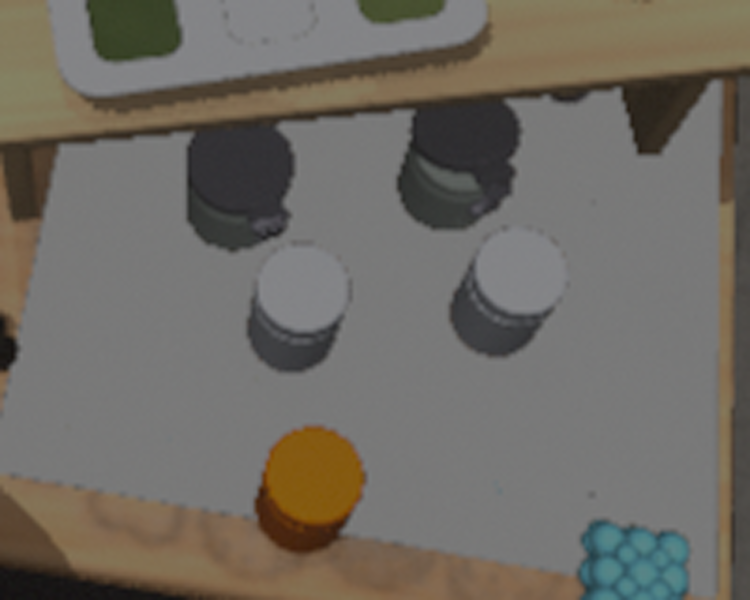

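```bash
cat > h.py <<'E'
import numpy as np, pickle, os
from scipy.spatial.transform import Rotation as Ro
CAM={}
def load():
    from bench import r
    for n in ["side","top"]:
        s=r.snapshot(n); CAM[n]=(np.array(s["intrinsics"]),np.array(s["extrinsics"]))
    pickle.dump(CAM,open("cam.pkl","wb"))
def cams():
    if not CAM: CAM.update(pickle.load(open("cam.pkl","rb")))
    return CAM
def ray(n,u,v):
    K,E=cams()[n]; d=E[:3,:3]@np.linalg.inv(K)@[u,v,1]; return E[:3,3],d
def onz(n,u,v,z):
    o,d=ray(n,u,v); return (o+d*(z-o[2])/d[2]).round(1)
def tri(a,b):
    A=[];B=[]
    for n,(u,v) in (("side",a),("top",b)):
        o,d=ray(n,u,v); d=d/np.linalg.norm(d); P=np.eye(3)-np.outer(d,d); A.append(P);B.append(P@o)
    return np.linalg.lstsq(np.vstack(A),np.hstack(B),rcond=None)[0].round(1)
def proj(n,p):
    K,E=cams()[n]; q=K@(E[:3,:3].T@(np.array(p)-E[:3,3])); return (q[:2]/q[2]).round(1)
E
python3 - <<'E'
from h import *; load()
for k,a,b,z in [("Rtin",(331.3,265.8),(358.7,222.3),90),("Ltin",(274.3,239.5),(300.3,227.3),90),("Ltublid",(281.5,211.3),(284.3,194),82),
 ("orange",(243.8,279),(303.7,277.3),90)]:
    print(k,onz("side",*a,z),onz("top",*b,z),tri(a,b))
for k,p,z in [("sq",(209,240),18),("rose",(176,178),17),("heart",(199,193),18),("tape",(192,150),12),("turq",(390,304),18),
 ("boardFL",(212,184),260),("boardFR",(441,166),260),("boardBL",(209,114),278),("boardBR",(435,100),278)]:
    print(k,onz("top",*p,z))
E
```

```text
Rtin [569.8   7.7  90. ] [569.7   8.7  90. ] [570.7   8.5  88. ]
Ltin [505.2 127.5  90. ] [503.1 130.   90. ] [506.1 130.2  85.1]
Ltublid [569.3 192.4  82. ] [571.2 197.1  82. ] [574.2 198.1  73.7]
orange [397.6  78.3  90. ] [396.1  80.7  90. ] [398.2  80.7  84.9]
sq [409.3 328.3  18. ]
rose [529.1 484.3  17. ]
heart [514.  408.7  18. ]
tape [624.7 486.7  12. ]
turq [ 437.  -126.9   18. ]
boardFL [453. 317. 260.]
boardFR [677.5 -93.6 260. ]
boardBL [591.  389.6 278. ]
boardBR [819.7 -39.9 278. ]
```

```bash
cat > ov.py <<'E'
from h import *
import cv2,sys
def draw(im,n,pts,c,x0,y0,f,closed=True):
    q=np.array([(proj(n,p)-[x0,y0])*f for p in pts],np.int32)
    cv2.polylines(im,[q],closed,c,1,cv2.LINE_AA)
t=np.linspace(0,2*np.pi,60)
def tub(im,n,x,y,yaw,a,X):
    T=lambda P:[np.array([x,y,0])+Ro.from_euler('z',yaw,degrees=True).apply(p) for p in P]
    draw(im,n,T([[34*np.cos(s),34*np.sin(s),0] for s in t]),(0,0,255),*X)
    draw(im,n,T([[34*np.cos(s),34*np.sin(s),73] for s in t]),(255,0,0),*X)
    def L(P): # lid pts in shut frame
        h=np.array([34,0,73]); return T([h+Ro.from_rotvec([0,a,0]).apply(np.array(p)-h) for p in P])
    draw(im,n,L([[36*np.cos(s),36*np.sin(s),82] for s in t]),(0,255,0),*X)
    draw(im,n,L([[-36,13,82],[-51,13,82],[-51,-13,82],[-36,-13,82]]),(0,255,255),*X)
def tin(im,n,x,y,X):
    for z in(0,90): draw(im,n,[[x+30*np.cos(s),y+30*np.sin(s),z] for s in t],(255,0,255),*X)
E
cat > run.py <<'E'
from ov import *
def go(tag,tubs,tins):
    for n,X,s in (("side",(190,160,4),(150,200)),("top",(220,150,3.75),(160,200))):
        a=cv2.imread(f"pics/{n}0.png")[X[1]:X[1]+s[0],X[0]:X[0]+s[1]]
        a=cv2.resize(a,None,fx=X[2],fy=X[2],interpolation=cv2.INTER_CUBIC)
        a=cv2.convertScaleAbs(a,alpha=1.6 if n=="top" else 1.2)
        for q in tubs: tub(a,n,*q,X)
        for q in tins: tin(a,n,*q,X)
        cv2.imwrite(f"pics/{n}{tag}.png",a)
E
python3 - <<'E'
from run import *
go("A",[(570,194.5,28.7,0),(640,70,28.7,0.35)],[(569.8,8.2),(504.3,128.5)])
E
```

```text
(no output)
```

View pics/sideA.png

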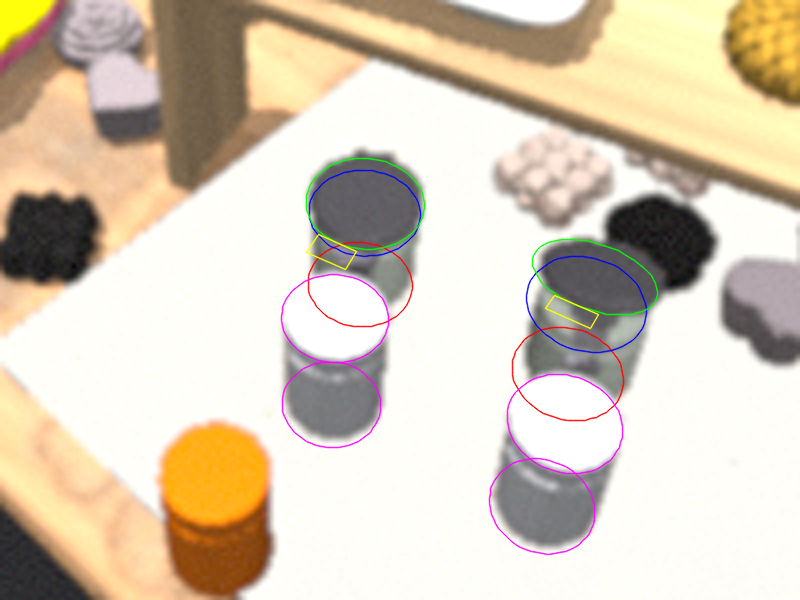

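View pics/topA.png

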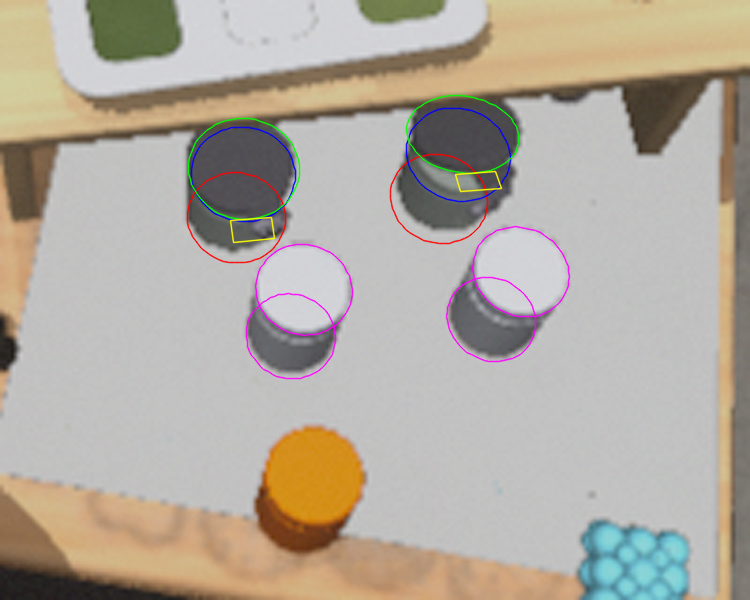

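```bash
python3 - <<'E'
from run import *
S=lambda u,v:(u/4+190,v/4+160)
T=lambda u,v:(u/3.75+220,v/3.75+150)
print("Ltab",tri(S(358,264),T(269,224)), onz("top",*T(269,224),72),onz("side",*S(358,264),72))
go("B",[(576,194,47,0),(641,67,47,0.35)],[(570.5,8.2),(506,128.5)])
E
```

```text
Ltab [546.1 166.4  68. ] [544.  166.1  72. ] [544.7 164.   72. ]
```

View pics/sideB.png

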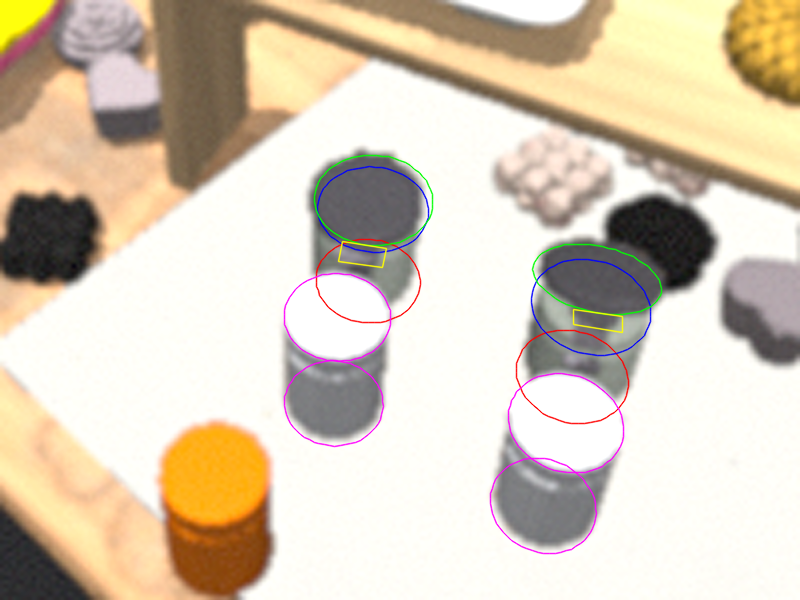

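View pics/topB.png

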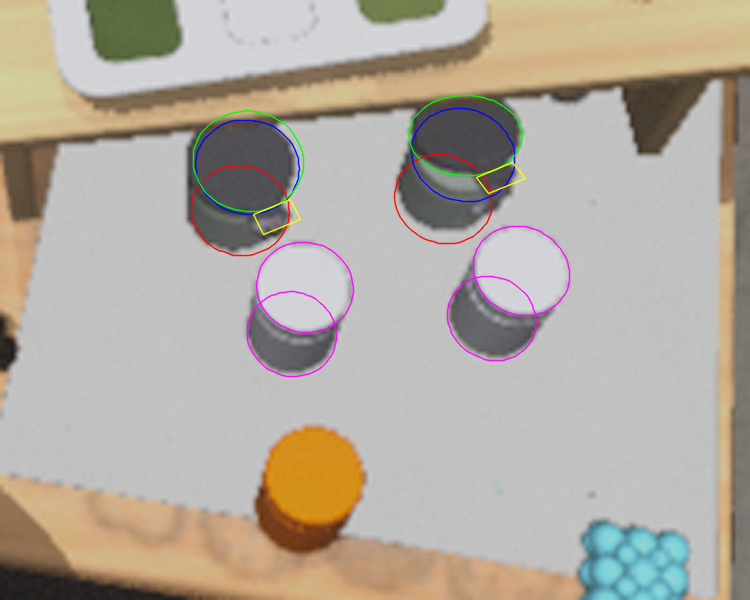

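```bash
cat >> h.py <<'E'
def toolR(psi,lean):
    p,l=np.radians([psi,lean]); h=np.array([np.cos(p),np.sin(p),0]); u=np.array([0,0,1.])
    z=np.sin(l)*h-np.cos(l)*u; x=-np.cos(l)*h-np.sin(l)*u
    return np.column_stack([x,np.cross(z,x),z])
def row(pos,psi,lean,cur=None):
    """row for a target pose from the present pose"""
    from bench import r
    s=r.sense(); p0,R0=(s["tool_pos"],Ro.from_euler('xyz',s["tcp_rot"],degrees=True)) if cur is None else cur
    Rt=Ro.from_matrix(toolR(psi,lean))
    d=R0.inv().apply(np.array(pos)-p0)/250; w=(R0.inv()*Rt).as_rotvec()/np.pi
    print("from",np.round(p0,1),"row",d.round(4),w.round(4),"deg",round(np.linalg.norm(w)*180,1),"mm",round(np.linalg.norm(d)*250,1))
E
python3 - <<'E'
from h import *
R=toolR(30,35); z=R[:,2]
g=np.array([570,8.3,57])+22*z; print("grasp TCP",g.round(1), "pre",(g-150*z).round(1))
row([400,100,330],30,35)
row(g-150*z,30,35)
E
```

```text
grasp TCP [580.9  14.6  39. ] pre [506.4 -28.4 161.9]
from [159.8 578.1 230.8] row [-1.4356 -1.5874 -0.3955] [-0.0773 -0.1841 -0.2444] deg 56.8 mm 544.1
from [159.8 578.1 230.8] row [-1.9828 -1.9684  0.2774] [-0.0773 -0.1841 -0.2444] deg 56.8 mm 701.9
```

```bash
python3 -m jog '[[-0.9,-1,-0.4,-0.077,-0.184,-0.244],[-0.9,-1,-0.4,-0.077,-0.184,-0.244],[-0.9,-1,-0.4,-0.077,-0.184,-0.244],[-0.9,-1,-0.4,-0.077,-0.184,-0.244],[-0.9,-1,-0.4,-0.077,-0.184,-0.244],[-0.9,-1,-0.4,-0.077,-0.184,-0.244],[-0.9,-1,-0.4,-0.077,-0.184,-0.244],[-0.9,-1,-0.4,-0.077,-0.184,-0.244],[-0.9,-1,-0.4,-0.077,-0.184,-0.244],[-0.9,-1,-0.4,-0.077,-0.184,-0.244]]' 1 40; python3 - <<'E'
from h import *
from bench import r
print(r.sense()["joint_pos"].round(1))
row([440,-66.8,250],30,35)
row([506.4,-28.4,161.9],30,35)
E
```

```text
time: 1.25
tool_pos: [334.0, 308.5, 337.8]
tcp_rot: [-179.2, 33.1, -150.3]
ft_force: [-0.3, 0.4, -0.6]
finger_gap: 85.6
[ 42.5 -51.1 125.1  -8.1  73.9 -76.9]
from [334.  308.5 337.8] row [ 0.5056 -1.5127  0.111 ] [-0.0056 -0.0105 -0.0014] deg 2.2 mm 399.7
from [334.  308.5 337.8] row [ 0.4412 -1.5041  0.5737] [-0.0056 -0.0105 -0.0014] deg 2.2 mm 417.3
```

```bash
python3 -m jog '[[0.2,-0.6,0.2,-0.006,-0.01,-0.001],[0.2,-0.6,0.2,-0.006,-0.01,-0.001],[0.2,-0.6,0.2,-0.006,-0.01,-0.001],[0.2,-0.8,0.2,-0.006,-0.01,-0.001],[0.2,-1,0.2,-0.006,-0.01,-0.001],[0.2,-1,0.2,-0.006,-0.01,-0.001],[0.2,-1,0.2,-0.006,-0.01,-0.001],[0.2,-1,0.2,-0.006,-0.01,-0.001]]'; python3 - <<'E'
from h import *
from bench import r
print(r.sense()["joint_pos"].round(1))
row([506.4,-28.4,161.9],30,35)
E
```

```text
time: 2.05
tool_pos: [451.2, 81.8, 271.4]
tcp_rot: [179.6, 34.6, -150.2]
ft_force: [-0.3, 0.9, -0.4]
finger_gap: 84.8
[ -15.7  -51.1  132.5   25.1   74.6 -137.2]
from [451.2  81.8 271.4] row [ 0.2713 -0.4947  0.3413] [ 0.0018 -0.0024 -0.0007] deg 0.6 mm 164.9
```

```bash
python3 - <<'E'
from h import *
R=toolR(18,35); z=R[:,2]
g=np.array([570,8.3,57])+22*z; print("grasp TCP",g.round(1), "pre",(g-130*z).round(1))
row(g-130*z,18,35)
row((g-130*z+[451.2,81.8,271.4])/2,18,35)
E
```

```text
grasp TCP [582.   12.2  39. ] pre [511.1 -10.8 145.5]
from [451.2  81.8 271.4] row [ 0.2664 -0.4437  0.4249] [ 0.0398 -0.0026  0.054 ] deg 12.1 mm 167.4
from [451.2  81.8 271.4] row [ 0.1332 -0.2218  0.2124] [ 0.0398 -0.0026  0.054 ] deg 12.1 mm 83.7
```

```bash
python3 -m jog '[[0.13,-0.22,0.2,0.04,-0.003,0.054],[0.13,-0.22,0.2,0.04,-0.003,0.054],[0.2,-0.36,0.3,0.04,-0.003,0.054],[0.266,-0.444,0.42,0.04,-0.003,0.054],[0.266,-0.444,0.42,0.04,-0.003,0.054],[0.266,-0.444,0.42,0.04,-0.003,0.054],[0.266,-0.444,0.42,0.04,-0.003,0.054]]'; python3 - <<'E'
from h import *
from bench import r
print(r.sense()["joint_pos"].round(1))
row([511.1,-10.8,145.5],18,35)
import cv2
for n in ("wrist","side"):
    s=r.snapshot(n); cv2.imwrite(f"pics/{n}1.png",s["pixels"][:,:,::-1])
    if n=="wrist": print(s["extrinsics"][:3,3])
E
```

```text
time: 2.75
tool_pos: [512.0, -7.9, 149.3]
tcp_rot: [-179.8, 35.3, -161.5]
ft_force: [-0.1, -0.7, 0.8]
finger_gap: 85.3
[ -22.5  -35.3  136.9   27.9   53.5 -142.8]
from [512.   -7.9 149.3] row [ 0.0146 -0.01    0.0082] [0.0006 0.0015 0.0023] deg 0.5 mm 4.9
[381.10428914 -51.88007899 227.15349808]
```

View pics/wrist1.png

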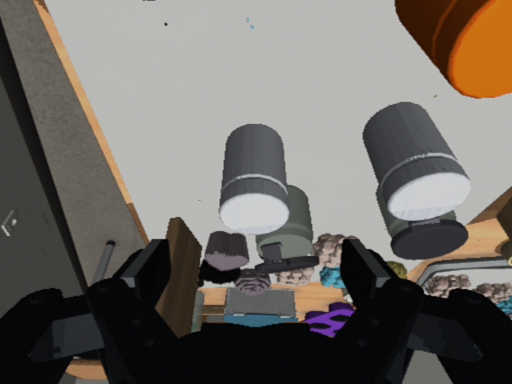

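View pics/side1.png

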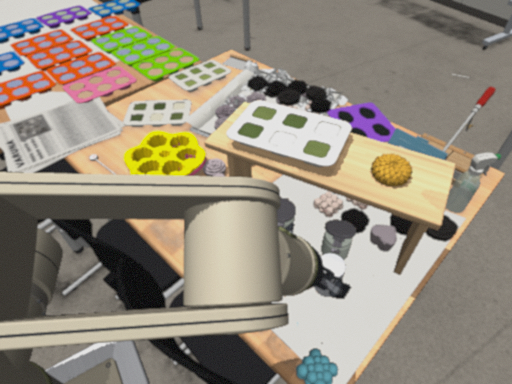

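```bash
cat > wr.py <<'E'
from ov import *
def wrist(tag,tubs,tins,X=(150,80,2.2),sz=(230,340),img=None):
    from bench import r
    s=r.snapshot("wrist"); cams()
    CAM["wrist"]=(np.array(s["intrinsics"]),np.array(s["extrinsics"]))
    a=s["pixels"][:,:,::-1][X[1]:X[1]+sz[0],X[0]:X[0]+sz[1]]
    a=cv2.resize(np.ascontiguousarray(a),None,fx=X[2],fy=X[2],interpolation=cv2.INTER_CUBIC)
    for q in tubs: tub(a,"wrist",*q,X)
    for q in tins: tin(a,"wrist",*q,X)
    cv2.imwrite(f"pics/{tag}.png",a)
E
python3 - <<'E'
from wr import *
wrist("w1o",[(647,66,45,.35),(573,197,45,0)],[(570,8.3),(504.5,128.5)])
E
```

```text
(no output)
```

View pics/w1o.png

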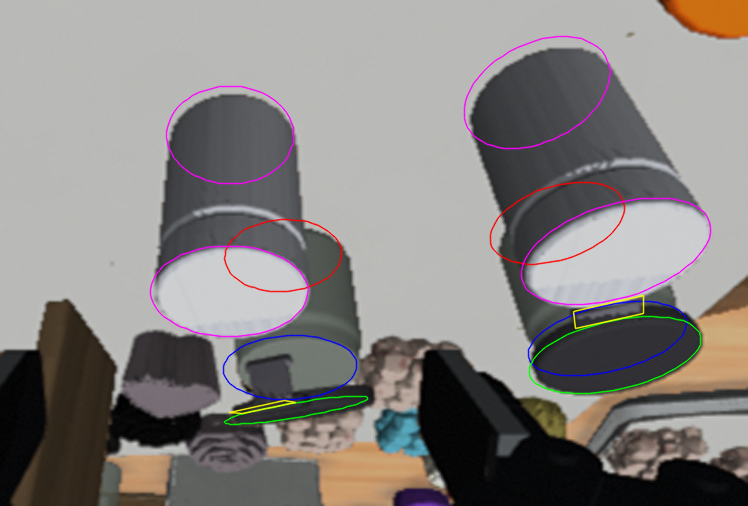

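```bash
python3 - <<'E'
from h import *
R=toolR(6,35); z=R[:,2]
g=np.array([570,8.3,57])+22*z; print("grasp TCP",g.round(1), "pre",(g-130*z).round(1))
row(g-130*z,6,35)
row(g-70*z,6,35)
E
```

```text
grasp TCP [582.5   9.6  39. ] pre [508.4   1.8 145.5]
from [512.3  -9.1 149.8] row [0.0108 0.0465 0.0136] [0.0383 0.002  0.0567] deg 12.3 mm 12.4
from [512.3  -9.1 149.8] row [0.0149 0.018  0.2518] [0.0383 0.002  0.0567] deg 12.3 mm 63.2
```

```bash
python3 -m jog '[[0.011,0.046,0.014,0.038,0.002,0.057],[0.011,0.046,0.014,0.038,0.002,0.057],[0.011,0.046,0.014,0.038,0.002,0.057],[0.013,0.032,0.13,0.038,0.002,0.057],[0.015,0.018,0.25,0.038,0.002,0.057],[0.015,0.018,0.25,0.038,0.002,0.057],[0.015,0.018,0.25,0.038,0.002,0.057]]'; python3 - <<'E'
from h import *
from bench import r
print(r.sense()["joint_pos"].round(1))
row([582.5,9.6,39],6,35)
E
```

```text
time: 3.6
tool_pos: [540.7, 4.6, 93.5]
tcp_rot: [179.8, 34.7, -174.1]
ft_force: [0.3, -0.0, 0.3]
finger_gap: 85.4
[ -11.9  -26.4  137.3   17.1   37.  -118.6]
from [540.7   4.6  93.5] row [-0.0147  0.0016  0.2751] [ 0.0009 -0.0019 -0.0005] deg 0.4 mm 68.9
```

```bash
python3 -m jog '[[-0.014,0.002,0.1,0.001,-0.002,0],[-0.014,0.002,0.18,0.001,-0.002,0],[-0.014,0.002,0.24,0.001,-0.002,0],[-0.014,0.002,0.275,0.001,-0.002,0],[-0.014,0.002,0.275,0.001,-0.002,0],[-0.014,0.002,0.275,0.001,-0.002,0]]'; python3 - <<'E'
from h import *
from bench import r
row([582.5,9.6,39],6,35)
from wr import *
wrist("w2",[],[(570,8.3)],X=(0,0,1.5),sz=(384,512))
E
```

```text
time: 4.2
tool_pos: [583.9, 9.0, 41.7]
tcp_rot: [-180.0, 35.3, -174.2]
ft_force: [0.3, 0.5, 0.4]
finger_gap: 85.3
from [583.9   9.   41.7] row [0.0106 0.0028 0.0059] [-0.0007  0.0016 -0.0008] deg 0.4 mm 3.1
```

View pics/w2.png

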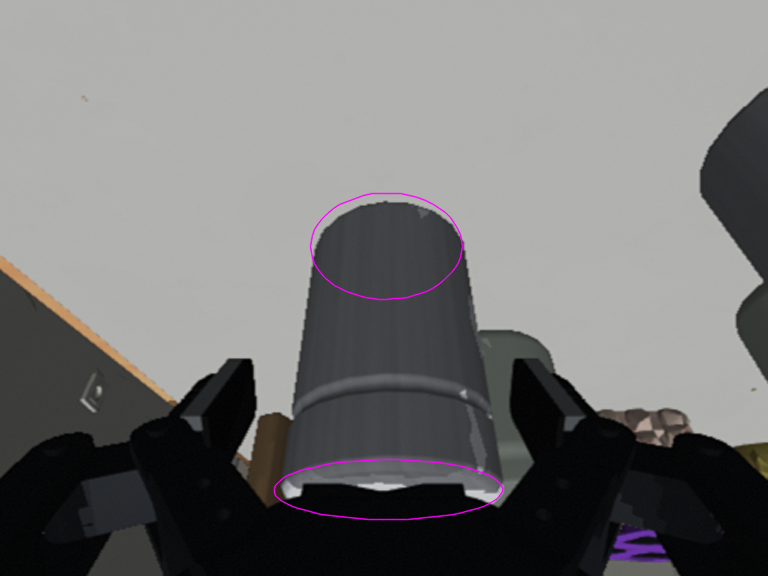

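```bash
python3 -m jog '[[0.005,0.011,0,0,0,0],[0.005,0.011,0,0,0,0]]'; python3 -m jog '[[0,0,0,0,0,0],[0,0,0,0,0,0],[0,0,0,0,0,0],[0,0,0,0,0,0],[0,0,0,0,0,0],[0,0,0,0,0,0],[0,0,0,0,0,0],[0,0,0,0,0,0]]' 0.5 40; python3 -m jog '[[0,0,0,0,0,0],[0,0,0,0,0,0],[0,0,0,0,0,0],[0,0,0,0,0,0]]' 0 40;python3 - <<'E'
from wr import *
wrist("w3",[],[(570,8.3)],X=(0,0,1.5),sz=(384,512))
E
```

```text
time: 4.45
tool_pos: [581.7, 12.2, 39.6]
tcp_rot: [180.0, 35.2, -174.2]
ft_force: [-0.2, -0.4, 0.0]
finger_gap: 85.0
time: 5.25
tool_pos: [582.0, 12.0, 39.2]
tcp_rot: [180.0, 35.2, -174.3]
ft_force: [-2.9, -0.7, 5.6]
finger_gap: 58.8
time: 5.65
tool_pos: [582.1, 12.0, 39.2]
tcp_rot: [180.0, 35.2, -174.2]
ft_force: [-2.4, -0.3, 5.1]
finger_gap: 58.4
```

View pics/w3.png

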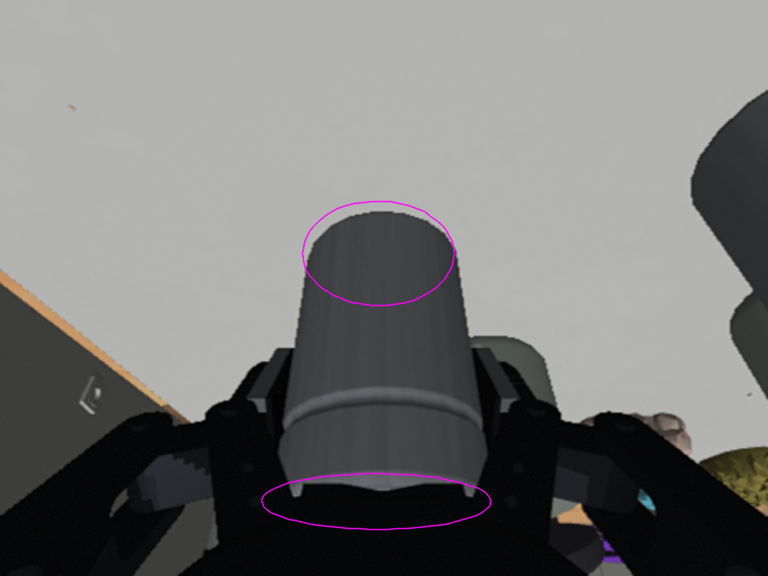

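```bash
python3 - <<'E'
from h import *
from bench import r
print(r.sense()["joint_pos"].round(1))
row([582.1,12,61],5.8,35.2)
c=np.array([582.1,12,39.2])-22*toolR(5.8,35)[:,2]; print("axis pt",c)
p=np.array([512,-75,57])+22*toolR(-6,35)[:,2]
print(p)
row(p+[0,0,22],-6,35)
E
```

```text
[  -9.3  -10.8  132.5   20.4   25.5 -121. ]
from [582.1  12.   39.2] row [-0.0503  0.0001 -0.071 ] [ 0.     -0.0001 -0.0002] deg 0.0 mm 21.8
axis pt [569.54591711  10.72480276  57.22134497]
[524.54955514 -76.3190114   38.97865503]
from [582.1  12.   39.2] row [ 0.1659 -0.3282 -0.2235] [0.0377 0.001  0.0534] deg 11.8 mm 107.6
```

```bash
python3 -m jog '[[-0.02,0,-0.03,0,0,0],[-0.05,0,-0.071,0,0,0],[-0.05,0,-0.071,0,0,0],[0,-0.06,-0.12,0.01,0,0.014],[0.05,-0.14,-0.15,0.02,0,0.028],[0.1,-0.22,-0.18,0.03,0,0.042],[0.14,-0.28,-0.205,0.038,0,0.053],[0.166,-0.328,-0.2235,0.038,0,0.053],[0.166,-0.328,-0.2235,0.038,0,0.053],[0.166,-0.328,-0.2235,0.038,0,0.053]]'; python3 - <<'E'
from h import *
from bench import r
import cv2
print(r.sense()["joint_pos"].round(1))
row([524.5,-76.3,39.2],-6,35.2)
s=r.snapshot("top"); cv2.imwrite("pics/top3.png",s["pixels"][:,:,::-1])
E
```

```text
time: 6.7
tool_pos: [523.7, -76.3, 60.0]
tcp_rot: [-179.9, 35.1, 174.0]
ft_force: [0.8, -0.7, -2.4]
finger_gap: 58.4
[ -18.9  -25.3  140.7   14.4   30.9 -113.1]
from [523.7 -76.3  60. ] row [0.0453 0.0003 0.0698] [-0.0003 -0.0006  0.    ] deg 0.1 mm 20.8
```

View pics/top3.png

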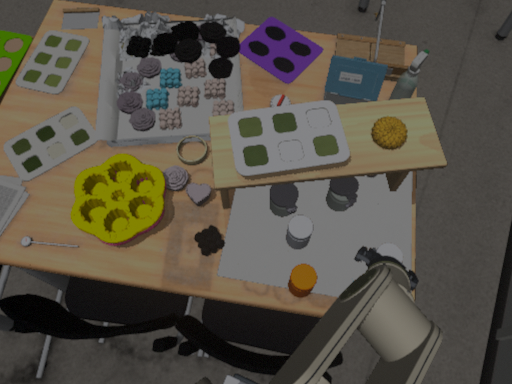

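```bash
python3 - <<'E'
from h import *
for p in [(512,-75,0),(512,-105,0),(512,-75,90),(512,-75,0)]: print(proj("top",p))
print(onz("top",415,250,0),onz("top",413,290,0))
E
python3 -m jog '[[0.02,0,0.03,0,0,0],[0.036,0,0.055,0,0,0],[0.042,0,0.064,0,0,0],[0.045,0,0.07,0,0,0],[0.045,0,0.07,0,0,0],[0.045,0,0.07,0,0,0]]'
```

```text
[375.9 268.4]
[387.7 273.2]
[386.2 258. ]
[375.9 268.4]
[ 596.3 -151.3    0. ] [ 496.5 -172.4    0. ]
time: 7.35
tool_pos: [524.8, -76.1, 39.3]
tcp_rot: [-179.9, 35.1, 174.1]
ft_force: [-0.8, -0.2, -2.1]
finger_gap: 59.0
```

```bash
python3 -m jog '[[0.002,0,0.003,0,0,0],[0.002,0,0.003,0,0,0]]'; python3 -m jog '[[0.002,0,0.003,0,0,0],[0.002,0,0.003,0,0,0]]';
```

```text
time: 7.55
tool_pos: [525.4, -76.3, 39.3]
tcp_rot: [-179.9, 35.2, 174.1]
ft_force: [-0.2, 1.6, -0.1]
finger_gap: 58.8
time: 7.75
tool_pos: [526.2, -76.6, 39.3]
tcp_rot: [-179.9, 35.3, 174.1]
ft_force: [0.3, 2.2, 3.1]
finger_gap: 58.8
```

```bash
python3 -m jog '[[0,0,0,0,0,0],[0,0,0,0,0,0],[0,0,0,0,0,0],[0,0,0,0,0,0],[0,0,0,0,0,0],[0,0,0,0,0,0]]' 1; python3 -m jog '[[0,0,-0.08,0,0,0],[0,0,-0.2,0,0,0],[0,0,-0.36,0,0,0],[0,0,-0.5,0,0,0],[0,0,-0.5,0,0,0],[0,0,-0.5,0,0,0]]'; python3 - <<'E'
from wr import *
from bench import r
print(r.sense()["joint_pos"].round(1))
wrist("w4",[(647,66,45,.35)],[(512,-75)],X=(0,0,1.5),sz=(384,512))
E
```

```text
time: 8.35
tool_pos: [525.0, -76.3, 37.9]
tcp_rot: [-179.9, 35.1, 174.1]
ft_force: [0.2, -0.0, -0.3]
finger_gap: 85.4
time: 8.95
tool_pos: [475.1, -73.1, 152.5]
tcp_rot: [-179.9, 34.1, 174.1]
ft_force: [0.5, -0.3, -0.8]
finger_gap: 85.2
[ -21.4  -47.9  143.    10.9   52.2 -109.7]
```

View pics/w4.png

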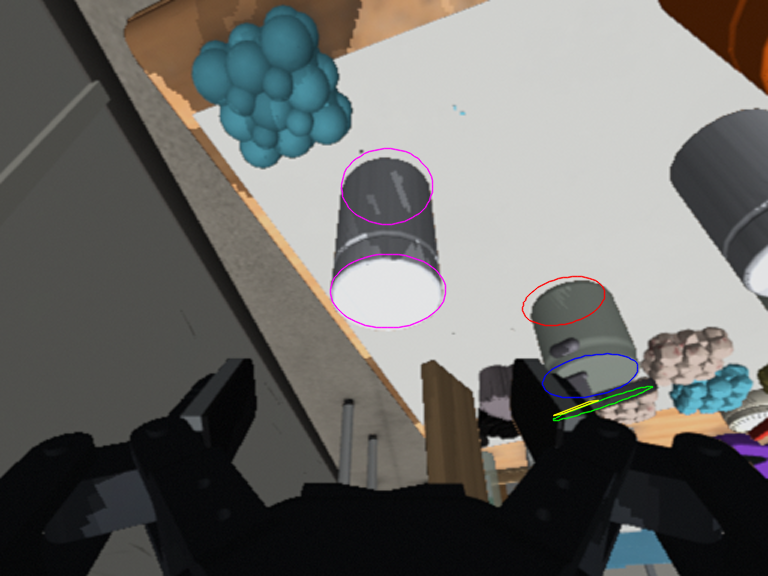

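```bash
python3 - <<'E'
from h import *
row([550,10,180],15,35)
E
```

```text
from [474.3 -72.8 150.4] row [-0.2877  0.3604  0.0506] [-0.0657 -0.0061 -0.0958] deg 20.9 mm 116.0
```

```bash
python3 -m jog '[[-0.14,0.1,0.02,-0.02,-0.002,-0.03],[-0.2,0.2,0.03,-0.04,-0.004,-0.06],[-0.288,0.36,0.05,-0.066,-0.006,-0.096],[-0.288,0.36,0.05,-0.066,-0.006,-0.096],[-0.288,0.36,0.05,-0.066,-0.006,-0.096],[-0.288,0.36,0.05,-0.066,-0.006,-0.096],[-0.288,0.36,0.05,-0.066,-0.006,-0.096]]' 0 40; python3 - <<'E'
from wr import *
from bench import r
print(r.sense()["joint_pos"].round(1))
wrist("w5",[(647,66,45,.35)],[],X=(130,120,2.6),sz=(230,300))
s=r.snapshot("side"); cv2.imwrite("pics/side5.png",cv2.resize(s["pixels"][160:310,230:430,::-1],None,fx=4,fy=4,interpolation=2))
E
```

```text
time: 9.7
tool_pos: [549.1, 9.6, 179.0]
tcp_rot: [179.9, 34.9, -165.1]
ft_force: [0.2, -0.2, -0.5]
finger_gap: -0.1
[ -15.7  -30.5  130.6   22.1   51.1 -130.2]
```

View pics/w5.png

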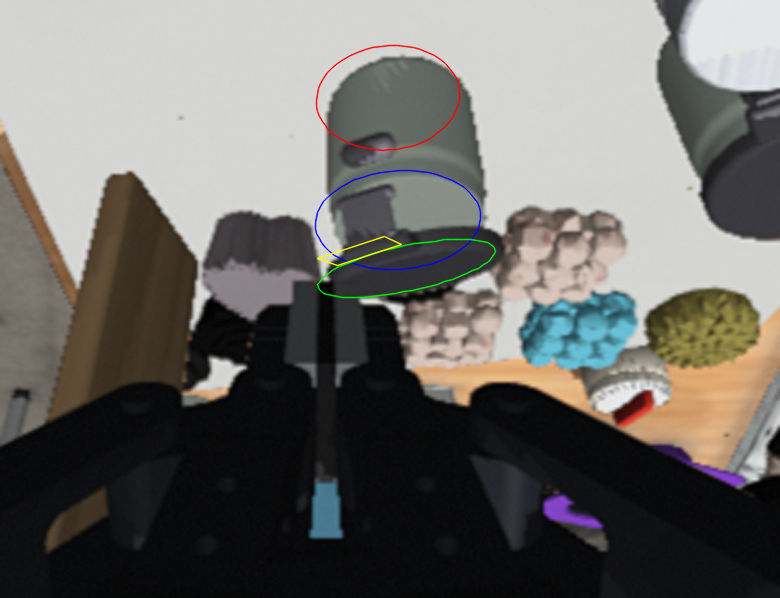

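View pics/side5.png

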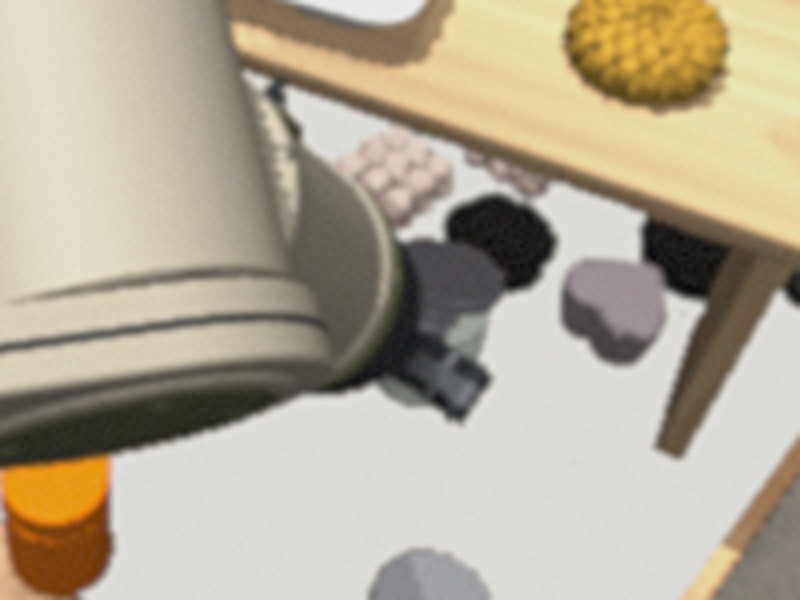

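```bash
python3 - <<'E'
from wr import *
T=[(645,70,50,.36)]
wrist("w6",T,[],X=(130,120,2.6),sz=(230,300))
from run import go
go("C",T,[(570,8.3)])
a=cv2.imread("pics/sideC.png")[200:450,450:750]; b=cv2.imread("pics/topC.png")[50:300,350:650]
cv2.imwrite("pics/C.png",np.hstack([a,b]))
E
```

```text
(no output)
```

View pics/w6.png

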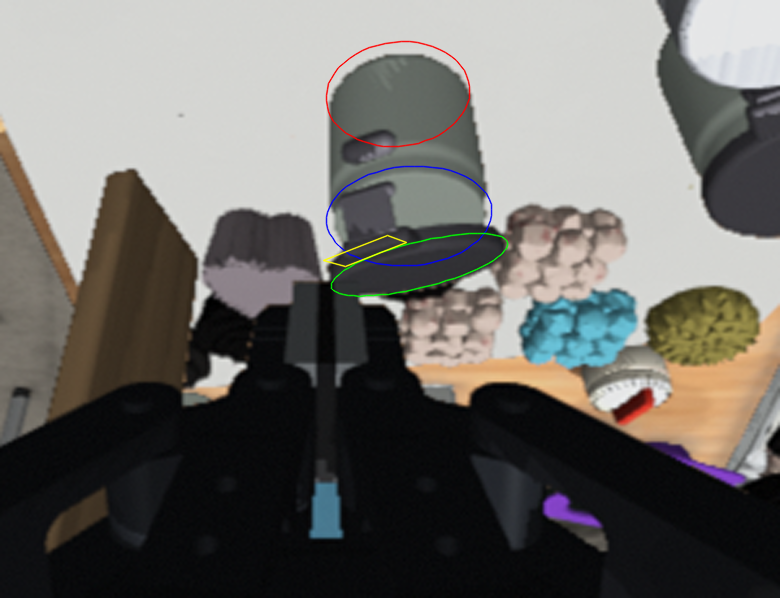

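View pics/C.png

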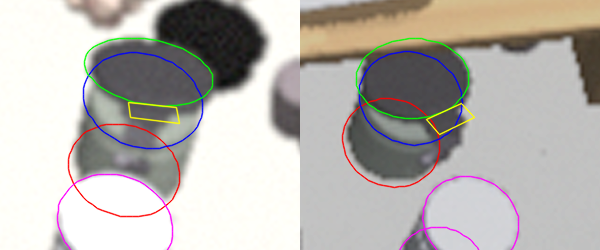

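```bash
python3 - <<'E'
from h import *
A=np.array([637.5,48.5,116]); z=toolR(16,38)[:,2]; P=A-80*z
print(P.round(1)); row(P,16,38)
E
```

```text
[590.2  34.9 179. ]
from [549.6   9.6 180.2] row [-0.1472  0.0558  0.1085] [-0.0031 -0.0168 -0.0045] deg 3.2 mm 47.8
```

```bash
python3 -m jog '[[-0.1,0.03,0.07,-0.003,-0.016,-0.004],[-0.147,0.056,0.108,-0.003,-0.017,-0.004],[-0.147,0.056,0.108,-0.003,-0.017,-0.004],[-0.147,0.056,0.108,-0.003,-0.017,-0.004]]'; python3 - <<'E'
from h import *
from wr import *
row([637.5,48.5,116],16,38)
wrist("w7",[(647,67.5,50,.36)],[],X=(130,120,2.6),sz=(230,300))
from bench import r
for n in("side","top"):
    s=r.snapshot(n); cv2.imwrite(f"pics/{n}7.png",cv2.resize(s["pixels"][140:290,250:450,::-1],None,fx=4,fy=4,interpolation=2))
E
```

```text
time: 10.25
tool_pos: [589.9, 35.4, 178.9]
tcp_rot: [179.9, 38.0, -164.0]
ft_force: [0.7, 0.1, 0.6]
finger_gap: -0.3
from [589.9  35.4 178.9] row [-0.0009 -0.0025  0.32  ] [ 0.0002 -0.0001 -0.0002] deg 0.1 mm 80.0
```

View pics/w7.png

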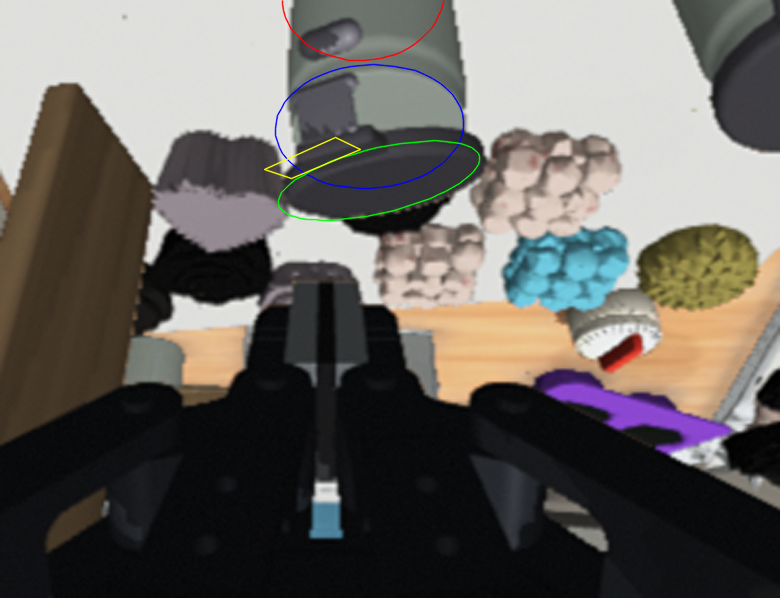

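View pics/top7.png

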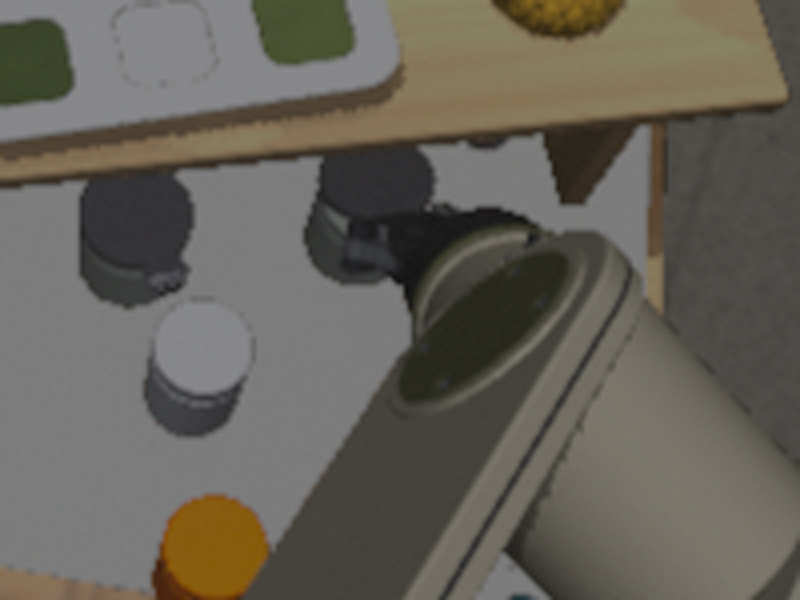

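```bash
python3 -m jog '[[0,-0.002,0.08,0,0,0],[0,-0.002,0.16,0,0,0],[0,-0.002,0.22,0,0,0],[0,-0.002,0.26,0,0,0],[0,-0.002,0.26,0,0,0]]'; python3 - <<'E'
from h import *
from wr import *
row([637.5,48.5,116],16,38)
wrist("w8",[(647,67.5,50,.36)],[],X=(130,60,2.6),sz=(230,300))
from bench import r
for n in("side","top"):
    s=r.snapshot(n); cv2.imwrite(f"pics/{n}8.png",cv2.resize(s["pixels"][140:290,250:450,::-1],None,fx=4,fy=4,interpolation=2))
E
```

```text
time: 10.9
tool_pos: [628.2, 45.8, 126.3]
tcp_rot: [179.9, 37.9, -164.1]
ft_force: [-0.1, 0.4, -0.6]
finger_gap: 0.2
from [628.2  45.8 126.3] row [-0.0052 -0.0001  0.0565] [ 0.0003 -0.0006 -0.0006] deg 0.2 mm 14.2
```

View pics/w8.png

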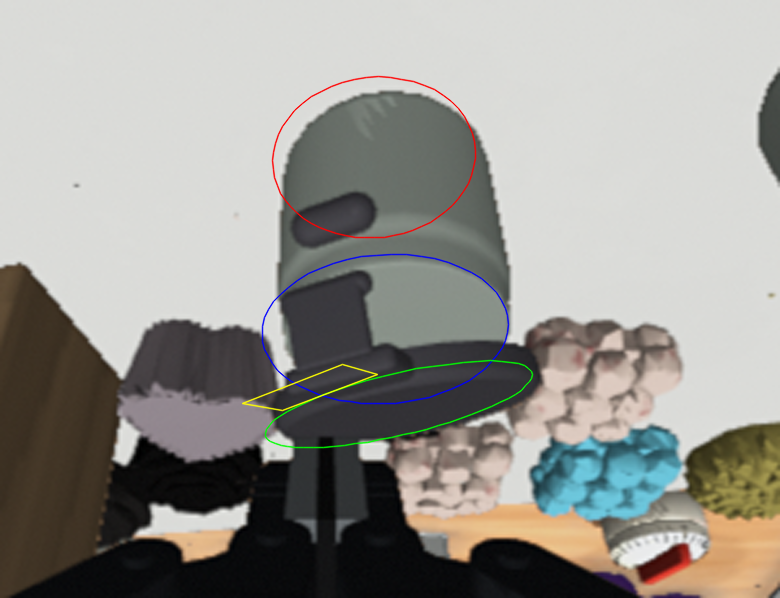

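View pics/side8.png

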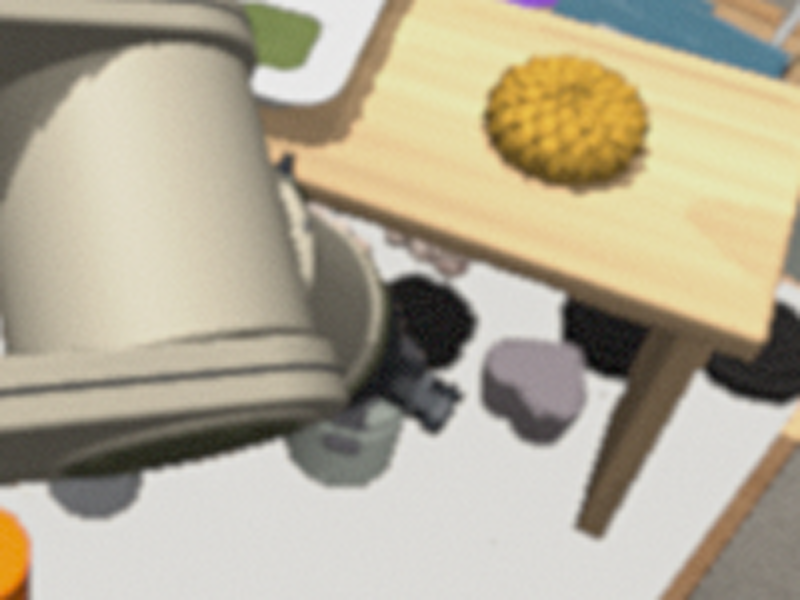

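View pics/top8.png

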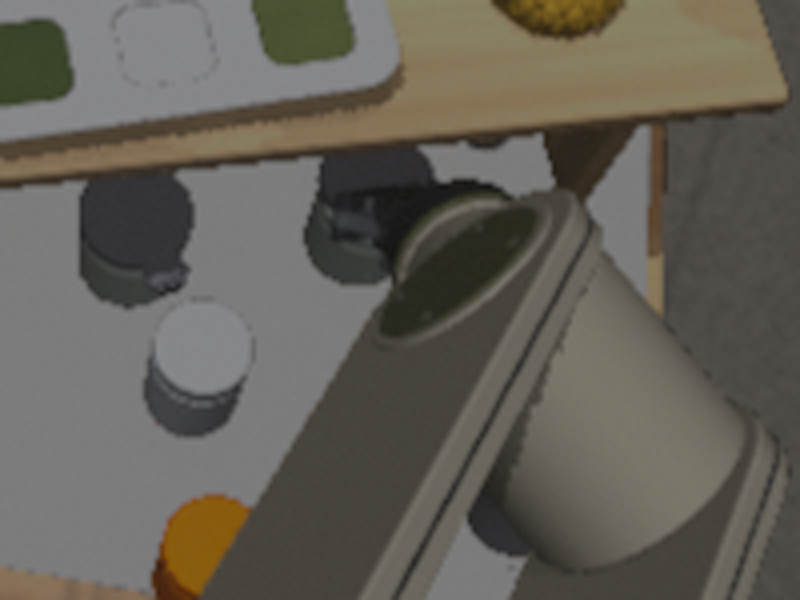

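```bash
python3 - <<'E'
from h import *
row([636,50.5,115],16,38)
row([636,50.5,105],16,38)
row([636,50.5,95],16,38)
E
```

```text
from [628.8  45.7 128.5] row [0.0073 0.0107 0.0627] [ 0.      0.0002 -0.0004] deg 0.1 mm 16.0
from [628.8  45.7 128.5] row [0.032  0.0107 0.0942] [ 0.      0.0002 -0.0004] deg 0.1 mm 25.0
from [628.8  45.7 128.5] row [0.0566 0.0107 0.1257] [ 0.      0.0002 -0.0004] deg 0.1 mm 34.6
```

```bash
python3 -m jog '[[0.003,0.006,0.03,0,0,0],[0.007,0.011,0.063,0,0,0],[0.007,0.011,0.063,0,0,0]]'; for i in 1 2 3; do python3 -m jog '[[0.0025,0,0.003,0,0,0],[0.005,0,0.0063,0,0,0]]' | grep -E "pos|force"; done
```

```text
time: 11.35
tool_pos: [635.6, 51.3, 113.0]
tcp_rot: [179.9, 37.9, -164.1]
ft_force: [-0.5, 0.1, -0.2]
finger_gap: -0.1
tool_pos: [636.1, 50.9, 112.3]
ft_force: [-0.6, -0.0, 0.1]
tool_pos: [636.2, 50.8, 110.5]
ft_force: [0.2, -0.2, -0.4]
tool_pos: [636.2, 50.8, 108.4]
ft_force: [-1.3, -0.3, 1.2]
```

```bash
for i in 1 2 3 4; do python3 -m jog '[[0.0025,0,0.003,0,0,0],[0.005,0,0.0063,0,0,0]]' | grep -E "pos|force"; done
```

```text
tool_pos: [636.0, 50.9, 106.2]
ft_force: [0.1, 0.4, 0.2]
tool_pos: [636.0, 50.9, 104.2]
ft_force: [-0.1, -1.0, 0.7]
tool_pos: [636.0, 50.9, 102.2]
ft_force: [-0.2, -0.8, 2.1]
tool_pos: [636.0, 50.9, 100.2]
ft_force: [-0.3, -0.4, -0.6]
```

```bash
python3 - <<'E'
from wr import *
wrist("w9",[],[],X=(130,60,2.6),sz=(230,300))
E
```

```text
(no output)
```

View pics/w9.png

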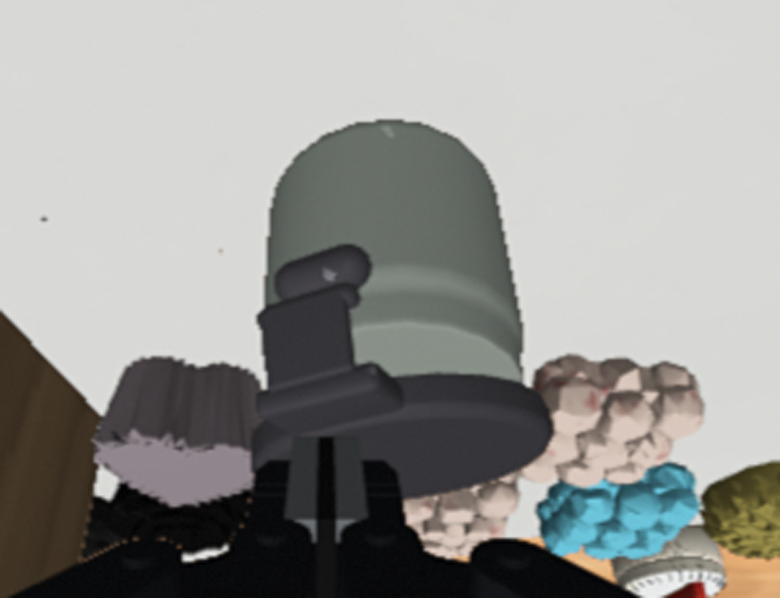

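```bash
for i in 1 2 3 ; do python3 -m jog '[[0.0025,0,0.003,0,0,0],[0.005,0,0.0063,0,0,0]]' | grep -E "pos|force"; done; for i in 1 2 ; do python3 -m jog '[[0.0012,0,0.0015,0,0,0],[0.0025,0,0.003,0,0,0]]' | grep -E "pos|force"; done
```

```text
tool_pos: [636.0, 50.9, 98.3]
ft_force: [0.2, -0.2, 0.3]
tool_pos: [635.9, 50.9, 96.1]
ft_force: [-0.8, -0.1, 0.8]
tool_pos: [635.9, 50.9, 94.1]
ft_force: [-0.7, -0.3, 0.7]
tool_pos: [635.9, 50.9, 93.2]
ft_force: [-0.6, -0.5, 0.7]
tool_pos: [636.0, 50.8, 92.3]
ft_force: [-1.5, -0.3, 1.9]
```

```bash
for i in 1 2 3 ; do python3 -m jog '[[0.0012,0,0.0015,0,0,0],[0.0025,0,0.003,0,0,0],[0.0025,0,0.003,0,0,0]]' | grep -E "pos|force"; done
```

```text
tool_pos: [636.4, 50.7, 92.1]
ft_force: [-0.8, 0.8, 3.3]
tool_pos: [636.9, 50.6, 91.8]
ft_force: [-5.2, -1.7, 9.4]
tool_pos: [637.3, 50.4, 91.6]
ft_force: [-6.4, -3.3, 11.6]
```

```bash
python3 - <<'E'
from wr import *
wrist("w10",[(646,69,45,0)],[],X=(130,60,2.6),sz=(230,300))
E
```

```text
(no output)
```

View pics/w10.png

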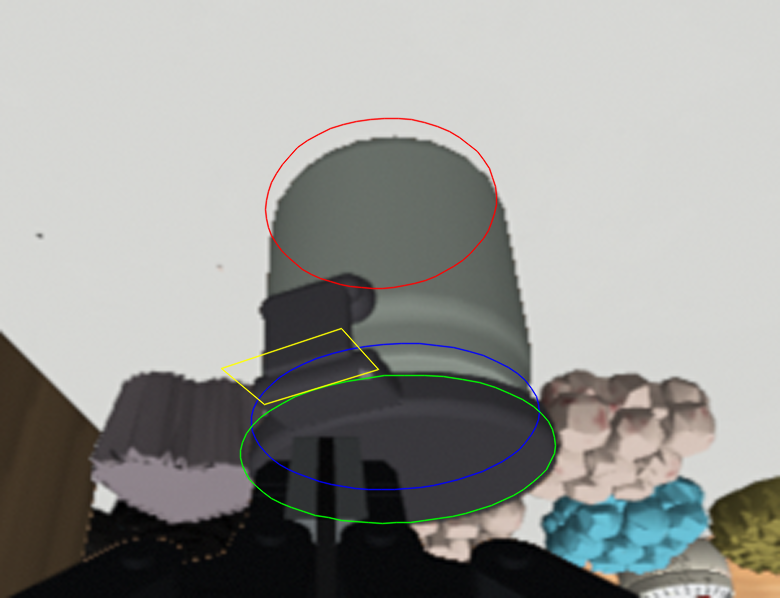

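```bash
for i in 1 2 ; do python3 -m jog '[[0.0012,0,0.0015,0,0,0],[0.0025,0,0.003,0,0,0],[0.0025,0,0.003,0,0,0]]' | grep -E "pos|force"; done
```

```text
tool_pos: [636.5, 50.6, 89.4]
ft_force: [0.5, 0.6, 4.3]
tool_pos: [635.3, 50.9, 86.8]
ft_force: [-0.3, -0.1, 0.0]
```

```bash
python3 -m jog '[[0.0012,0,0.0015,0,0,0],[0.0025,0,0.003,0,0,0],[0.0025,0,0.003,0,0,0]]' | grep -E "pos|force"; python3 - <<'E'
from wr import *
wrist("w11",[],[],X=(130,60,2.6),sz=(230,300))
E
```

```text
tool_pos: [635.7, 50.9, 86.4]
ft_force: [-3.6, -1.2, 5.0]
```

View pics/w11.png

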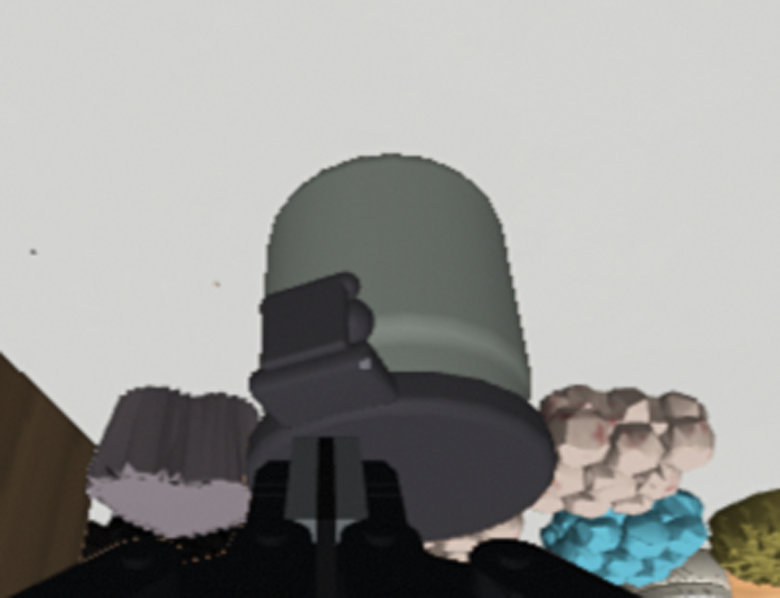

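```bash
python3 -m jog '[[0.0012,0,0.0015,0,0,0],[0.0012,0,0.0015,0,0,0],[0.0012,0,0.0015,0,0,0]]' | grep -E "pos|force";python3 -m jog '[[0.0012,0,0.0015,0,0,0],[0.0012,0,0.0015,0,0,0],[0.0012,0,0.0015,0,0,0]]' | grep -E "pos|force"
```

```text
tool_pos: [636.0, 50.7, 86.4]
ft_force: [-5.4, -0.7, 6.7]
tool_pos: [636.3, 50.7, 86.4]
ft_force: [-5.5, -1.8, 9.1]
```

```bash
python3 -m jog '[[0.0012,0,0.0015,0,0,0],[0.0012,0,0.0015,0,0,0],[0.0012,0,0.0015,0,0,0]]' | grep -E "pos|force";python3 -m jog '[[0.0012,0,0.0015,0,0,0],[0.0012,0,0.0015,0,0,0],[0.0012,0,0.0015,0,0,0]]' | grep -E "pos|force"
python3 -m jog '[[-0.02,0,-0.025,0,0,0],[-0.03,0,-0.05,0,0,0],[-0.03,0,-0.16,0,0,0],[-0.03,0,-0.3,0,0,0],[-0.03,0,-0.4,0,0,0],[-0.03,0,-0.4,0,0,0]]'; python3 - <<'E'
from wr import *
wrist("w12",[(646,69,45,0)],[],X=(130,120,2.6),sz=(230,300))
E
```

```text
tool_pos: [636.6, 50.5, 86.4]
ft_force: [-6.8, -1.9, 11.2]
tool_pos: [637.0, 50.5, 86.4]
ft_force: [-7.2, -2.4, 11.8]
time: 17.5
tool_pos: [582.9, 34.7, 171.9]
tcp_rot: [-179.9, 38.3, -164.0]
ft_force: [1.1, -0.1, -0.5]
finger_gap: 0.2
```

View pics/w12.png

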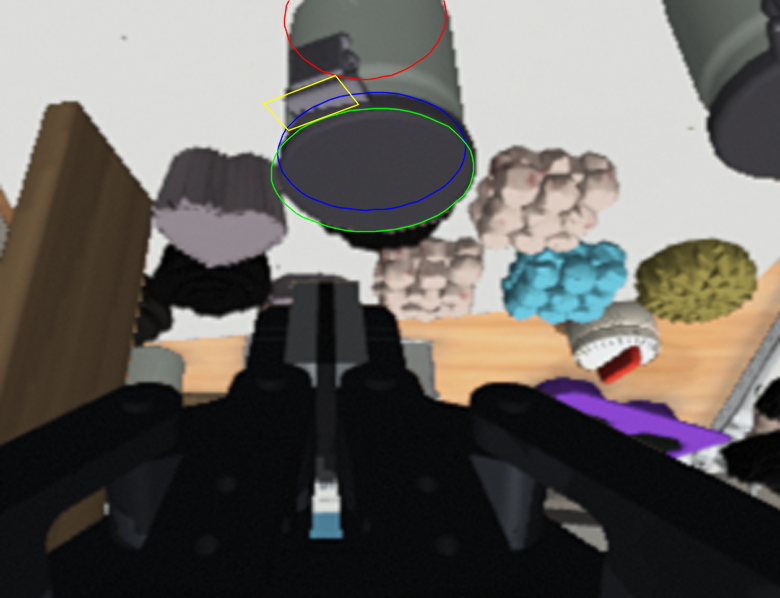

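```bash
python3 - <<'E'
from h import *
row([490,-60,180],-6,35.2)
E
```

```text
from [582.8  34.9 170.2] row [ 0.3384 -0.2632 -0.3158] [0.0726 0.0165 0.0978] deg 22.1 mm 133.1
```

```bash
python3 -m jog '[[0.08,-0.06,-0.14,0.02,0.005,0.02],[0.18,-0.13,-0.2,0.04,0.01,0.05],[0.25,-0.2,-0.25,0.073,0.016,0.098],[0.338,-0.263,-0.316,0.073,0.016,0.098],[0.338,-0.263,-0.316,0.073,0.016,0.098],[0.338,-0.263,-0.316,0.073,0.016,0.098]]' 1; python3 - <<'E'
from h import *
from bench import r
print(r.sense()["joint_pos"].round(1))
z=toolR(-6,35.2)[:,2]
row(np.array([525,-76.3,38.5])-80*z,-6,35.2)
import cv2
for n in("side","top"):
    s=r.snapshot(n); cv2.imwrite(f"pics/{n}13.png",cv2.resize(s["pixels"][140:290,230:430,::-1],None,fx=4,fy=4,interpolation=2))
E
```

```text
time: 18.15
tool_pos: [489.4, -59.5, 177.3]
tcp_rot: [180.0, 35.1, 173.9]
ft_force: [0.5, 0.7, 0.6]
finger_gap: 84.8
[ -18.   -47.   140.4    8.7   52.5 -105.1]
from [489.4 -59.5 177.3] row [ 0.1981 -0.052   0.2197] [-0.     -0.0008 -0.0002] deg 0.2 mm 75.1
```

View pics/side13.png

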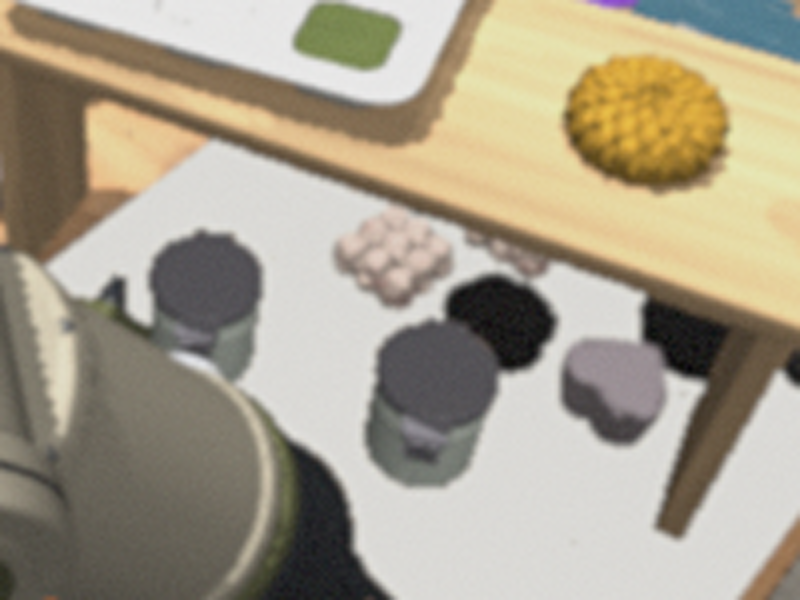

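View pics/top13.png

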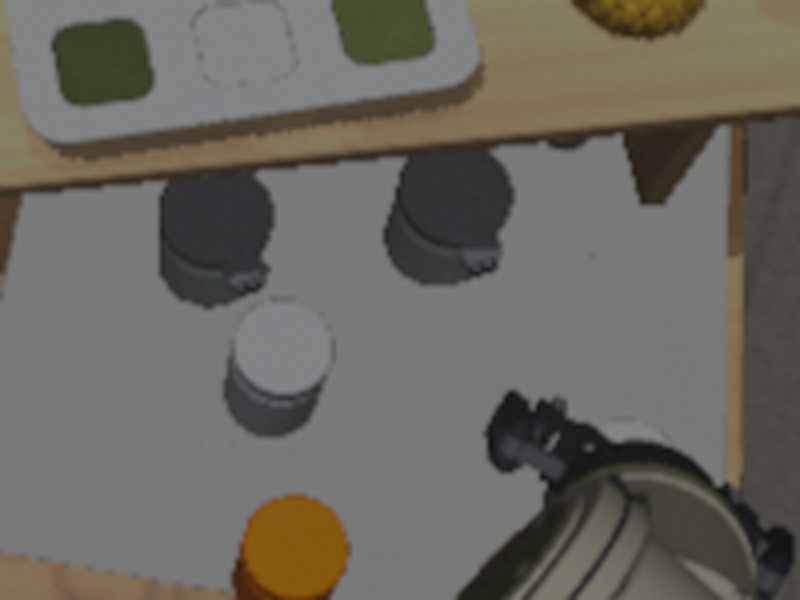

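```bash
python3 -m jog '[[0.1,-0.03,0.08,0,-0.001,0],[0.198,-0.052,0.15,0,-0.001,0],[0.198,-0.052,0.22,0,-0.001,0],[0.198,-0.052,0.22,0,-0.001,0],[0.198,-0.052,0.22,0,-0.001,0]]'; python3 - <<'E'
from wr import *
row([525,-76.3,38.5],-6,35.2)
wrist("w14",[],[(512,-75)],X=(0,0,1.5),sz=(384,512))
E
```

```text
time: 18.75
tool_pos: [494.1, -73.6, 108.7]
tcp_rot: [179.9, 34.3, 174.0]
ft_force: [-0.0, -0.5, 0.1]
finger_gap: 85.1
from [494.1 -73.6 108.7] row [0.0555 0.0016 0.3019] [ 0.0006 -0.0052 -0.    ] deg 0.9 mm 76.7
```

View pics/w14.png

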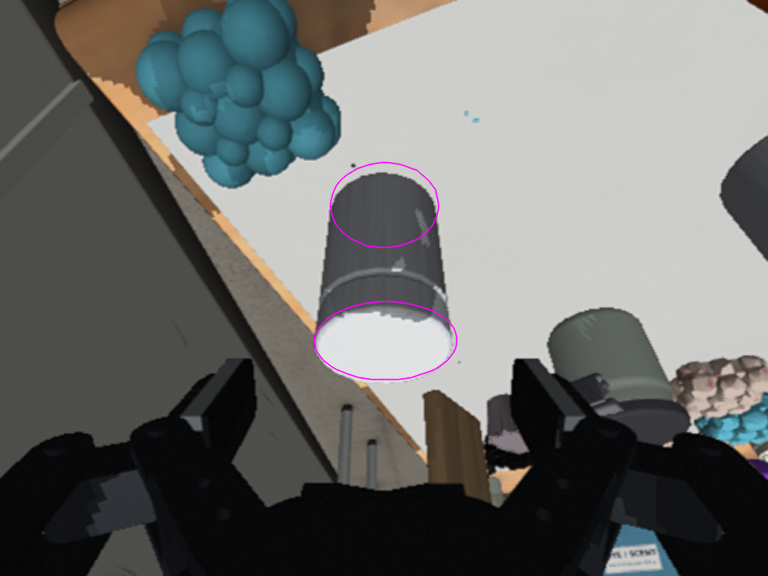

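```bash
python3 -m jog '[[0.03,0,0.06,0,-0.004,0],[0.05,0.001,0.12,0,-0.005,0],[0.05,0.001,0.15,0,-0.005,0],[0.05,0.001,0.15,0,-0.005,0]]'; python3 - <<'E'
from wr import *
row([525,-76.3,38.5],-6,35.2)
E
```

```text
time: 19.2
tool_pos: [507.5, -75.1, 71.1]
tcp_rot: [179.9, 35.1, 174.0]
ft_force: [-0.3, -0.8, 0.6]
finger_gap: 85.4
from [507.5 -75.1  71.1] row [0.0176 0.0024 0.1471] [ 0.0006 -0.0007 -0.0001] deg 0.2 mm 37.0
```

```bash
python3 -m jog '[[0.01,0.002,0.06,0,0,0],[0.017,0.002,0.11,0,0,0],[0.017,0.002,0.147,0,0,0],[0.017,0.002,0.147,0,0,0],[0.017,0.002,0.147,0,0,0]]'; python3 - <<'E'
from wr import *
row([525,-76.3,38.5],-6,35.2)
E
```

```text
time: 19.7
tool_pos: [526.0, -76.9, 40.2]
tcp_rot: [179.9, 35.2, 174.0]
ft_force: [0.6, 0.5, -0.1]
finger_gap: 85.2
from [526.  -76.9  40.2] row [0.0073 0.0021 0.0033] [ 0.0004 -0.0001 -0.0001] deg 0.1 mm 2.1
```

```bash
python3 -m jog '[[0.004,0.001,0.002,0,0,0],[0.004,0.001,0.002,0,0,0]]'; python3 -m jog '[[0,0,0,0,0,0],[0,0,0,0,0,0],[0,0,0,0,0,0],[0,0,0,0,0,0],[0,0,0,0,0,0],[0,0,0,0,0,0],[0,0,0,0,0,0]]' 0.5 40; python3 -m jog '[[0,0,0,0,0,0],[0,0,0,0,0,0],[0,0,0,0,0,0],[0,0,0,0,0,0]]' 0 40;python3 - <<'E'
from wr import *
row([525.5,-76.5,61],-6,35.2)
row([582.1,11,61],5.8,35.2)
E
```

```text
time: 19.9
tool_pos: [525.3, -76.7, 39.1]
tcp_rot: [179.9, 35.2, 174.0]
ft_force: [-1.1, -0.1, -0.7]
finger_gap: 85.5
time: 20.6
tool_pos: [525.6, -76.8, 38.9]
tcp_rot: [179.9, 35.2, 174.0]
ft_force: [-2.7, 0.5, 5.7]
finger_gap: 58.5
time: 21.0
tool_pos: [525.6, -76.8, 38.9]
tcp_rot: [179.9, 35.2, 174.0]
ft_force: [-1.7, 0.1, 6.2]
finger_gap: 58.5
from [525.6 -76.8  38.9] row [-0.0505  0.0011 -0.0725] [ 0.0003  0.0001 -0.0001] deg 0.1 mm 22.1
from [525.6 -76.8  38.9] row [-0.2043  0.3728  0.0366] [-0.0375  0.0001 -0.0537] deg 11.8 mm 106.7
```

```bash
python3 -m jog '[[-0.02,0,-0.03,0,0,0],[-0.05,0,-0.072,0,0,0],[-0.05,0,-0.072,0,0,0],[-0.08,0.08,-0.05,-0.01,0,-0.014],[-0.12,0.17,-0.02,-0.02,0,-0.028],[-0.16,0.26,0.005,-0.03,0,-0.042],[-0.19,0.33,0.025,-0.037,0,-0.054],[-0.204,0.372,0.036,-0.037,0,-0.054],[-0.204,0.372,0.036,-0.037,0,-0.054],[-0.204,0.372,0.036,-0.037,0,-0.054]]'; python3 - <<'E'
from wr import *
row([582.0,10.9,39.2],5.8,35.2)
wrist("w15",[],[(570,8.3)],X=(0,0,1.5),sz=(384,512))
E
```

```text
time: 22.0
tool_pos: [580.6, 11.3, 59.3]
tcp_rot: [-179.9, 35.1, -174.1]
ft_force: [0.3, 0.5, -2.9]
finger_gap: 58.7
from [580.6  11.3  59.3] row [ 0.0417 -0.0019  0.0692] [-0.0002 -0.0008  0.0004] deg 0.2 mm 20.2
```

View pics/w15.png

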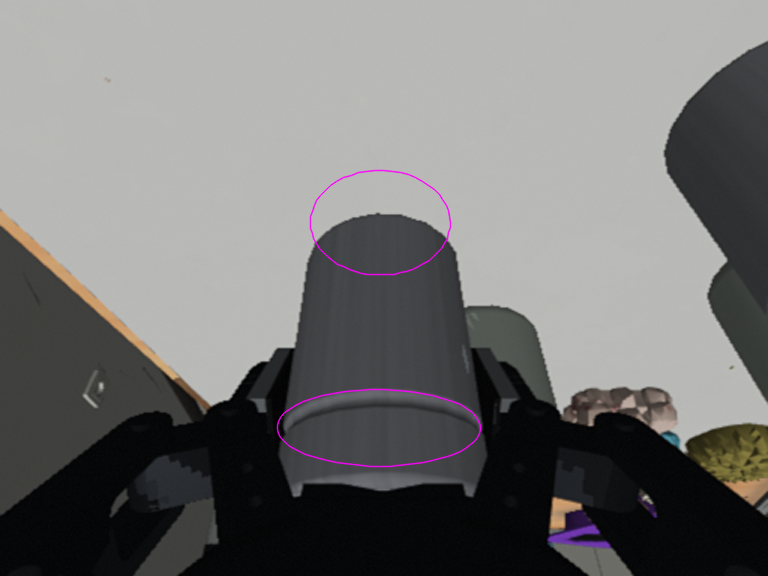

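Tin still well held (pads at 290/480 px), upright. Lower it.

```bash
python3 -m jog '[[0.02,-0.001,0.03,0,0,0],[0.035,-0.002,0.055,0,0,0],[0.04,-0.002,0.066,0,0,0],[0.042,-0.002,0.07,0,0,0],[0.042,-0.002,0.07,0,0,0],[0.042,-0.002,0.07,0,0,0]]'; python3 -m jog '[[0.002,0,0.003,0,0,0],[0.002,0,0.003,0,0,0]]'
```

```text
time: 22.65
tool_pos: [583.1, 10.5, 40.2]
tcp_rot: [-179.9, 35.2, -174.1]
ft_force: [0.8, -0.5, -1.7]
finger_gap: 58.6
time: 22.85
tool_pos: [583.1, 10.6, 39.3]
tcp_rot: [-179.9, 35.2, -174.1]
ft_force: [0.1, 0.5, -2.1]
finger_gap: 58.5
```

```bash
python3 -m jog '[[0.003,0,0.002,0,0,0],[0.003,0,0.002,0,0,0]]';python3 -m jog '[[0.003,0,0.002,0,0,0],[0.003,0,0.002,0,0,0]]'
```

```text
time: 23.05
tool_pos: [583.2, 10.6, 39.0]
tcp_rot: [-179.9, 35.2, -174.1]
ft_force: [-1.1, -0.1, 1.3]
finger_gap: 58.6
time: 23.25
tool_pos: [583.4, 10.5, 39.0]
tcp_rot: [-179.9, 35.3, -174.1]
ft_force: [-8.5, 0.9, 12.0]
finger_gap: 58.7
```

On the table (12 N). Ease off slightly, release and withdraw.

```bash
python3 -m jog '[[-0.003,0,-0.002,0,0,0],[-0.003,0,-0.002,0,0,0]]'; python3 -m jog '[[0,0,0,0,0,0],[0,0,0,0,0,0],[0,0,0,0,0,0],[0,0,0,0,0,0],[0,0,0,0,0,0],[0,0,0,0,0,0]]' 1; python3 -m jog '[[0,0,-0.08,0,0,0],[0,0,-0.2,0,0,0],[0,0,-0.36,0,0,0],[0,0,-0.5,0,0,0],[0,0,-0.5,0,0,0],[0,0,-0.5,0,0,0]]'; python3 - <<'E'
from wr import *
wrist("w16",[(646,69,45,0)],[(570,8.3)],X=(0,0,1.5),sz=(384,512))
row([430,-120,230],-6,35)
E
```

```text
time: 23.45
tool_pos: [583.2, 10.5, 39.0]
tcp_rot: [-179.9, 35.2, -174.1]
ft_force: [-1.9, 0.9, 3.4]
finger_gap: 58.8
time: 24.05
tool_pos: [582.7, 10.5, 38.3]
tcp_rot: [-179.9, 35.2, -174.1]
ft_force: [0.8, 0.2, -1.5]
finger_gap: 85.3
time: 24.65
tool_pos: [512.0, 3.0, 142.7]
tcp_rot: [-179.8, 35.4, -174.1]
ft_force: [-0.1, 0.3, 0.9]
finger_gap: 85.2
from [511.2   3.3 140.7] row [ 0.0992 -0.4588 -0.5063] [0.0372 0.0012 0.0539] deg 11.8 mm 172.6
```

View pics/w16.png

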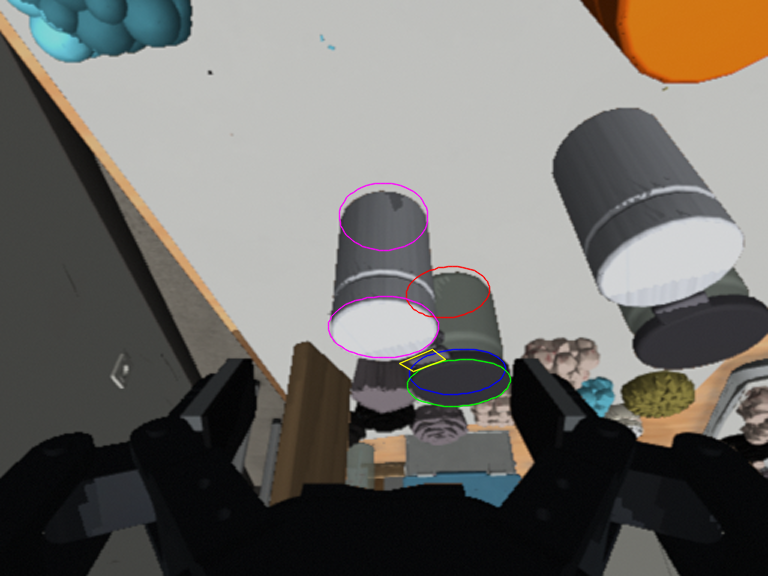

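Tin cap at (384,328) lies on the model of its original place (within ~1 mm), and the lid is shut. I'll back off to clear the fixed cameras for a final comparison.

```bash
python3 -m jog '[[0,-0.05,-0.1,0,0,0],[-0.05,-0.2,-0.2,0.02,0,0.03],[-0.05,-0.4,-0.25,0.037,0,0.054],[-0.05,-0.6,-0.25,0.037,0,0.054],[-0.05,-0.8,-0.25,0.037,0,0.054],[-0.05,-0.8,-0.25,0.037,0,0.054],[-0.05,-0.8,-0.25,0.037,0,0.054]]'; python3 - <<'E'
from h import *
from bench import r
import cv2
out=[]
for n,X in(("side",(190,160)),("top",(220,150))):
    s=r.snapshot(n)["pixels"][:,:,::-1]; o=cv2.imread(f"pics/{n}0.png")
    f=lambda a:cv2.resize(np.ascontiguousarray(a[X[1]:X[1]+150,X[0]:X[0]+200]),None,fx=2,fy=2,interpolation=2)
    out.append(np.hstack([f(o),f(s)]))
cv2.imwrite("pics/final.png",np.vstack(out))
E
```

```text
time: 25.4
tool_pos: [504.5, -199.1, 195.5]
tcp_rot: [179.6, 34.8, 173.6]
ft_force: [-0.4, 0.4, -0.5]
finger_gap: 85.1
```

View pics/final.png

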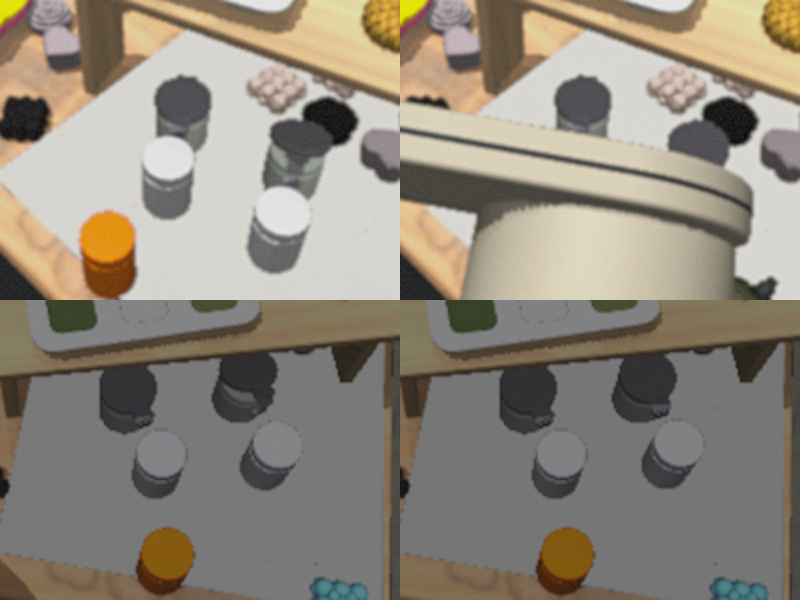

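```bash
python3 -m jog '[[0,0,0,0,0,0],[0,0,0,0,0,0]]'; python3 -c "
from bench import r
print(r.hand_in())"
```

```text
time: 25.7
tool_pos: [505.9, -196.5, 199.1]
tcp_rot: [179.9, 35.2, 174.1]
ft_force: [1.2, 0.9, -0.0]
finger_gap: 85.7
the job is handed in; nothing more can be done
None
```

I shut the right-hand tub's lid, put its tin back, and handed the job in at 25.7 s. It was the right-hand tub that had its lid ajar. I set the tin down about 195 mm from the tub. The lid snapped through after a reading of about 12 N, and I then held it down at up to about 12 N with the tip no longer moving down.

**Last checks:**
- **Top camera:** the lid is flat, like the other tub's. The tin is back within about 1–2 mm of its start, and the tub, the other tin and the other tub look unmoved. The soaps and the tape roll were not compared one by one.
- **Wrist camera:** it agrees for the tin and the lid.
- **Force:** the wrist force read close to zero at the end, with the arm clear of everything.

**Unconfirmed or disagreeing:**
- **Side camera:** the arm blocked its view in the last picture, so it could not confirm the tin. An earlier side picture, taken after the press, did show the lid shut and the tub in place.
- **Sizes in the pictures:** the tins and tubs looked about 4 mm shorter at the base than the sizes given.

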